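Dock and touch-calibrate the embroidery tablet

TASK

Push the embroidery tablet to the left along the surface until it sits squarely against the rubber buffers of its green dock. Then take the stylus and calibrate the screen: touch its tip lightly for about half a second on the red mark, then the yellow, then the blue, touching the screen nowhere else with the stylus. Lay the stylus back in its wooden rest the way it lay before, leave the tablet docked, and leave the other things on the surface where they are.

Things in the scene. Friction and masses are not known exactly. Their poses are not given: they have to be found in the camera images.
- dock: Fixed green U-shaped stop, open to the right, 24 mm high: rail 138 mm long (x), its back at y = +17 mm, with two black rubber buffers at x = +-28 mm; end cheeks reach to y = -27 mm, 118 mm clear between. Origin on the surface below the middle of the buffer faces; x points away from the robot, y left into the rail, z up. The docked tablet has its origin at y = -70 mm, x about 0, same yaw.
- tablet: Loose grey tablet, dark screen up, 90 (x) x 140 (y) x 16 mm (z), about 0.5 kg, lying on the surface right of the dock. Origin at the centre of its underside; y points to its left edge, which goes against the buffers, x away from the robot. Slides at a push of 2 to 6 N. The rigid screen has three round 20 mm marks with white crosses: red, yellow, blue.
- mark_red (a point): Centre of the red mark on the screen's surface; in the tablet's frame at x = +18, y = +44, z = +16 mm (far left).
- mark_yellow (a point): Centre of the yellow mark; in the tablet's frame at x = -18, y = 0, z = +16 mm (near middle).
- mark_blue (a point): Centre of the blue mark; in the tablet's frame at x = +18, y = -44, z = +16 mm (far right).
- pen_rest: Fixed wooden rest: foot 100 x 56 x 8 mm, two forked cradles at x = +-34 mm (8 mm thick, 34 mm wide, 45 mm high; slot 20 mm wide, flaring upwards, slot floor 29 mm above the surface); 60 mm free between them for the fingers. Origin at the centre of its underside; the stylus lies along its x, tip to -x, roughly towards the robot. It stands behind the dock or at the right.
- rest_tip_place (a point): Where the stylus tip lies when the stylus is home in the rest: in the rest's frame at x = -75, y = 0, z = 36 mm.
- stylus: Loose white stylus, 150 mm, 50 g: square 14 mm barrel, black grip round the middle, orange rear and orange 25 mm tapered nose with a blunt 4 mm tip. Origin on its axis at mid-length; x points from tip to rear. Starts level in the rest, origin 36 mm above the surface, over the rest's origin. Gripped across its middle from above, then pitched tip-down about 40 degrees, the tip clears the fingers.
- stylus_tip (a point): The stylus tip: in the stylus frame at x = -75 mm, y = z = 0.
- orange_tape: Orange roll of tape lying flat, 90 mm diameter, 30 mm high; bystander behind the dock or at the right, where the pen rest is not. Origin at the centre of its underside.
- tailor_chalk: Pale blue tailor's chalk, 38 x 50 x 6 mm; bystander at the front right. Origin at its underside.
- thread_cone: Cream cone of thread, 54 mm diameter, 90 mm high; bystander at the back. Origin at the centre of its underside.
- spool_navy: Spool of navy thread with wooden flanges, 38 mm diameter, 45 mm high; bystander at the back. Origin at the centre of its underside.
- button_tin: Round dark green tin with cream lid, 71 mm diameter, 41 mm high; bystander at the back. Origin at the centre of its underside.

How it is judged:
By the outcome, as a careful person would: the job done as asked, in the order asked, and still so for the second after the job is handed in, with the robot touching nothing.
It also fails if it takes over 72 s, if anything falls off the work surface, if the arm or the gripper's body presses on something with over 40 N, if the wrist force passes 120 N, or if a joint passes its speed limit or range.

ROBOT

A 7-joint arm with a two-finger parallel gripper is mounted at the origin on a cart in front of the work surface, level with it; the furniture and walls round the work are solid. World frame = base frame: x ahead of the robot, y to its left, z up, the work surface at z = 0. Lengths are in m, angles in rad, forces in N, time in s.
With the tool pointing down it reaches from about 0.4 to 0.9 m from the base axis. Payload 5.6 kg.
Tool frame: the origin (TCP) lies at the very end of the fingers, on their centre line; the grasp point (between the pads) lies 19 mm behind it (bot.grasp_offset is the distance from the TCP to the grasp point, in m); z points along the fingers, y is the line along which they close (so a half turn about z gives the same grasp; the last joint's range is limited). The gripper opens to 92 mm and grips with 3 to 60 N. Pads are 20 mm wide; open, the fingers measure 128 mm over their backs; the gripper's body (75 mm by 189 mm) begins 69 mm behind the grasp point.
Start: joints at [1.191, 0.468, -0.012, 1.603, 0.006, 1.071, -0.056], TCP at [0.215, -0.614, 0.176] pointing down, gripper open.
Joint ranges: [-2.53, 2.53], [-0.31, 2.02], [-1.57, 1.55], [0.28, 2.44], [-1.29, 4.43], [0.15, 1.84], [-2.92, 2.92]. Speed limits (rad/s): [2.57, 2.57, 3.14, 3.14, 3.14, 3.14, 3.14].

INTERFACE

Orientations are given as a unit quaternion [w, x, y, z].
In Python, from bench import bot gives the robot as it stands.
- The arm moves only by the shell command python3 -m crank 'ROWS' [OPENING] [FORCE]. ROWS is JSON, a list of rows, each a list of 6 numbers: the shift along the tool's x, y, z as a fraction of full scale, then the turn, a rotation vector about the tool's x, y, z as a fraction of full scale. A call has exactly 10 rows; each row shifts and turns the commanded pose from where the row before left it, along the tool's axes as they then stand; what a row does not reach is not made up. Full scale, the value 1, is 3 cm for a shift and 5 degrees for a turn. A row lasts 1/8 s, in which the tool goes at most 62.5 mm and 10.7 degrees, less where a joint would pass 70% of its speed; a pose out of reach is approached as far as the arm can. A call with a number of a shift or a turn outside -1 to 1 is refused whole. A call with a gripper value outside its range is refused whole. OPENING is the closure, from 0 (fully open) to 1 (shut), set as the call begins (- or left out, the last holds). The fingers move at their own pace and stop on an object; FORCE is the grip in N (left out, the last holds). Time passes only in rows, so rows that do not move let the fingers close, or fill a call up. It gives the time, the measured TCP pose, the force, the opening and the grip force at its end, in the units of the state.
- bot.observe(): the state, without advancing time (a new reading comes with each control period).
- bot.camera(name): name is "scene" or "top" or "wrist"; returns a dict with "image" (480x640x3 uint8, blue, green, red), "fx", "fy", "cx", "cy" (pixels), "R" (3x3) and "t" (3): a world point X has camera coordinates R X + t. Camera axes: x right, y down, z forward; pixel columns grow to the right and rows downward; lengths in m; the calibration is good to about 2 mm. A picture is of the moment at which its call begins. There is no depth.
- bot.finish_job(): hands the job in; it is judged then, once.
Trained networks look in a picture, given as the dict that the camera call returned (one of the last four; its "shot" number tells which), for a name from the list of things; names that differ only in an ending like _2 or _b are one class to them, and where a whole thing is asked for, a point or a joint stands for the part that bears it (a point fixed in the world has none). Each returns a list of dicts, best first, with "score" (0 to 1); they miss things now and then, are a little off and sometimes report something else, mostly with a low value. They report only what shows in the picture. A call takes as long as a camera call.
- bot.spot_in(target, picture): "extent" ([left, top, width, height] in pixels, round what is visible of it).
- bot.silhouettes(target, picture): "mask" (480x640 bool, what is visible of it) and "extent" ([left, top, width, height] in pixels, round what is visible of it).
The state is a dict: "clock": time; "qpos": joint angles; "qvel": joint speeds; "joint_efforts": joint torques, N m; "tcp_pos": TCP position; "eef_rot": TCP orientation; "force": force on the tool from outside, world axes, zero at the start; "moment": the same for the moment, N m; "grip_width": opening from 0.0 (shut) to 1.0 (fully open); "finger_force": force on a finger pad.
Only numpy, scipy, OpenCV 4.12 (cv2) and the standard library are available. Lean on these libraries where they do the work, as an engineer would, in place of code of your own. Each camera call takes 0.05 s, during which the arm holds its last target. There are 200 camera calls.

## Working session

There is one attempt and no reset: what is moved stays moved. The work goes in short steps, Python scripts to look and compute and a shell command to move; the robot and the scene stay as the last step left them, time stands still between calls to the robot, and variables do not carry over. Pictures are saved under pics/ and viewed, at most 10 in all, crops included, and the job is handed in when it is done.

```bash
mkdir -p pics; ls
python3 - <<'E'
from bench import bot
import cv2
s=bot.observe();print(s)
for n in("scene","top"):
    p=bot.camera(n);cv2.imwrite(f"pics/{n}0.png",p["image"]);print(n,p["fx"],p["cx"],p["cy"],p["R"],p["t"])
    for k in("dock","tablet","mark_red","mark_yellow","mark_blue","pen_rest","stylus","stylus_tip","orange_tape"):
        print(k,[(d["extent"],round(d["score"],2)) for d in bot.spot_in(k,p)[:2]])
E
```

```text
pics
{'clock': 0.0, 'qpos': array([ 1.19098465,  0.46835594, -0.01160574,  1.60362664,  0.00602689,
        1.07138204, -0.05631521]), 'qvel': array([-0.0018483 , -0.00030213,  0.00173956,  0.00021755, -0.00056844,
        0.00050563,  0.00040571]), 'joint_efforts': array([-3.64944681e-04, -5.20574427e+01, -1.22322422e-02, -2.43745959e+01,
       -5.65738895e-02,  1.73151802e-02,  1.39143644e-04]), 'tcp_pos': array([ 0.21452054, -0.61289461,  0.17505294]), 'eef_rot': array([-8.41613528e-04,  9.85858181e-01,  1.67579509e-01, -2.16346634e-04]), 'force': array([ 0.22819184, -0.39701209,  0.07262543]), 'moment': array([0.0107068 , 0.00940399, 0.00724149]), 'finger_force': 0.0, 'grip_width': 0.9983142018928506}
scene 467.6844085595185 322.9893578508023 240.67624928653476 [[ 0.73059649 -0.6826736  -0.0136209 ]
 [-0.49105622 -0.5114579  -0.70517701]
 [ 0.47443921  0.52188847 -0.70890046]] [-0.43565249  0.26645146  0.66664646]
dock [([217.8, 204.5, 66.8, 50.4], 0.66), ([358.7, 177.1, 15.4, 29.2], 0.2)]
tablet [([252.8, 228.2, 77.7, 70.2], 0.69), ([368.3, 173.1, 26.7, 49.0], 0.22)]
mark_red [
[... 570 characters left out ...]
3 -0.99943997 -0.03328804]
 [-0.99318011  0.00726723 -0.11636343]
 [ 0.11654018  0.03266388 -0.99264871]] [-0.05699342  0.56435569  0.91065316]
dock [([223.4, 245.6, 28.2, 78.8], 0.92)]
tablet [([265.1, 253.5, 76.7, 52.9], 0.66), ([227.0, 148.1, 9.7, 78.3], 0.25)]
mark_red [([263.3, 256.5, 82.7, 55.8], 0.67), ([220.0, 165.3, 30.8, 52.1], 0.18)]
mark_yellow [([264.3, 257.7, 77.2, 50.8], 0.61)]
mark_blue [([263.7, 249.9, 80.6, 60.5], 0.73), ([227.1, 249.5, 27.2, 71.1], 0.56)]
pen_rest [([218.3, 163.9, 36.3, 52.6], 0.61)]
stylus [([230.1, 146.0, 7.7, 83.7], 0.67)]
stylus_tip [([227.9, 145.9, 10.3, 82.3], 0.94), ([225.3, 244.5, 28.4, 75.3], 0.59)]
orange_tape [([409.3, 243.0, 52.7, 49.2], 0.63)]
```

Run:
```python
import cv2
a=cv2.imread("pics/top0.png");cv2.imwrite("pics/c1.png",cv2.resize(a[130:350,190:480],(791,600),interpolation=cv2.INTER_CUBIC))
```

```text
(no output)
```

View pics/c1.png

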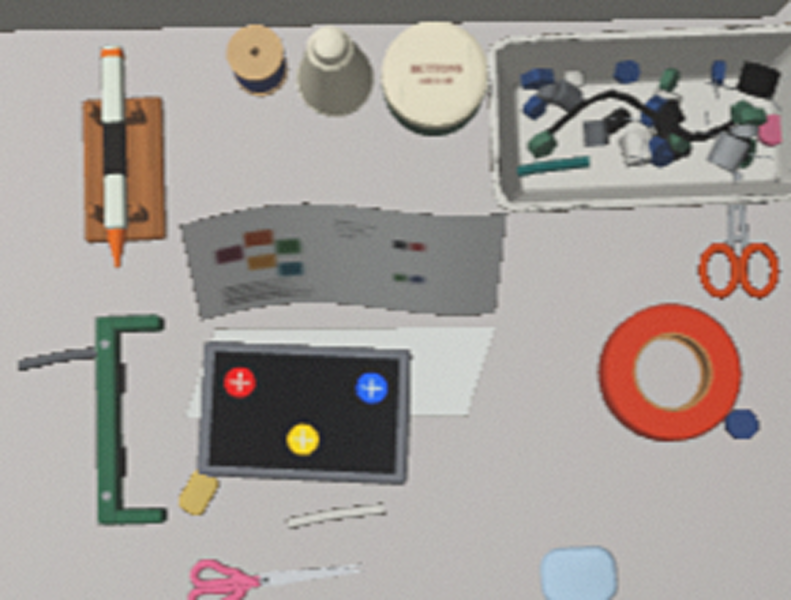

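View pics/scene0.png

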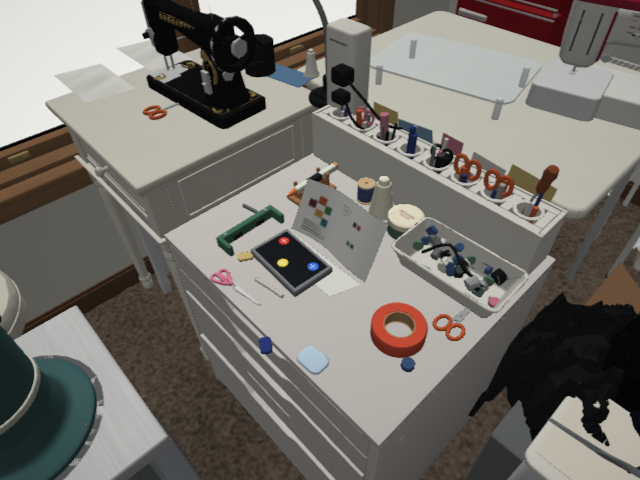

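The top crop shows the rest at upper left with the stylus tip pointing down, the dock at left spanning crop (97–165, 315–523), and the tablet with its marks at crop (240,382), (302,440) and (371,388). A standing card sits behind the tablet. Next I triangulate these points.

```bash
cat > h.py <<'E'
import numpy as np, cv2
from bench import bot
from scipy.spatial.transform import Rotation as Rot
def K(p): return np.array([[p["fx"],0,p["cx"]],[0,p["fy"],p["cy"]],[0,0,1]])
def ray(p,uv):
    R=np.array(p["R"]);d=R.T@np.linalg.solve(K(p),[uv[0],uv[1],1]);return -R.T@np.array(p["t"]),d
def plane(p,uv,z):
    c,d=ray(p,uv);return c+d*(z-c[2])/d[2]
def tri(ps,uvs):
    A=0;b=0
    for p,uv in zip(ps,uvs):
        c,d=ray(p,uv);d=d/np.linalg.norm(d);M=np.eye(3)-np.outer(d,d);A=A+M;b=b+M@c
    return np.linalg.solve(A,b)
def proj(p,X):
    v=K(p)@(np.array(p["R"])@X+np.array(p["t"]));return v[:2]/v[2]
MK={"red":(18,44,16),"yellow":(-18,0,16),"blue":(18,-44,16)}
HUE={"red":((174,186)),"yellow":(22,32),"blue":(105,118)}
def marks(p,roi,minA=15):
    x0,y0,x1,y1=roi;im=p["image"][y0:y1,x0:x1];h=cv2.cvtColor(im,cv2.COLOR_BGR2HSV).astype(int);o={}
    for k,(a,b) in HUE.items():
        H=h[...,0]+(180 if k=="red" else 0)*(h[...,0]<20)
        m=((H>=a)&(H<=b)&(h[...,1]>120)&(h[...,2]>110)).astype(np.uint8)
        n,l,s,c=cv2.connectedComponentsWithStats(m)
        if n>1:
            i=1+np.argmax(s[1:,4]);e=s[i];o[k]=(x0+e[0]+(e[2]-1)/2,y0+e[1]+(e[3]-1)/2,e[4])
    return o
def fit2(src,dst): # rigid 2d
    src=np.array(src)[:,:2];dst=np.array(dst)[:,:2];a=src-src.mean(0);b=dst-dst.mean(0)
    th=np.arctan2((a[:,0]*b[:,1]-a[:,1]*b[:,0]).sum(),(a*b).sum());c,s=np.cos(th),np.sin(th)
    R=np.array([[c,-s],[s,c]]);t=dst.mean(0)-R@src.mean(0);return th,t,np.linalg.norm(src@R.T+t-dst,axis=1)
E
python3 - <<'E'
from h import *
np.set_printoptions(precision=4,suppress=True)
T=bot.camera("top");S=bot.camera("scene")
mt=marks(T,(262,250,345,310));ms=marks(S,(250,225,335,300));print(mt,ms)
src=[];dst=[]
for k in mt:
    X=plane(T,mt[k][:2],.016);print(k,X,plane(S,ms[k][:2],.016),tri([T,S],[mt[k][:2],ms[k][:2]]))
    src.append(np.array(MK[k])/1000);dst.append(X)
print("tablet",fit2(src,dst))
f=lambda u,v:(190+u/2.7276-.3,130+v/2.7273-.3)
for n,uv in dict(railFL=(98,317),railNL=(98,524),cheekFarTip=(164,316),cheekNearTip=(165,523),cheekFarIn=(160,330),cheekNearIn=(160,510)).items(): print(n,plane(T,f(*uv),.024))
print("buf",plane(T,f(125,377),.02),plane(T,f(125,462),.02))
for n,uv in dict(tip=(118,265),rear=(112,48)).items(): print(n,plane(T,f(*uv),.036))
for n,uv in dict(FL=(84,98),FR=(165,96),NL=(86,241),NR=(165,239)).items(): print(n,plane(T,f(*uv),.008))
for n,a,b in (("cardTL",(181,226),(305,180)),("cardTR",(505,213),(387,228)),("cardBL",(200,318),(293,238)),("cardBR",(493,316),(365,278))): print(n,tri([T,S],[f(*a),b]))
print("tape",plane(T,f(670,372),.03),"chip",plane(T,f(198,493),0.005))
print("tabletR",plane(T,f(410,352),.016),plane(T,f(405,482),.016))
E
```

```text
{'red': (np.float64(277.5), np.float64(270.0), np.int32(88)), 'yellow': (np.float64(300.5), np.float64(290.5), np.int32(96)), 'blue': (np.float64(325.5), np.float64(272.0), np.int32(95))} {'red': (np.float64(283.5), np.float64(240.5), np.int32(54)), 'yellow': (np.float64(282.5), np.float64(262.0), np.int32(65)), 'blue': (np.float64(312.5), np.float64(266.0), np.int32(68))}
red [0.5035 0.0127 0.016 ] [0.5055 0.0142 0.016 ] [0.5036 0.0122 0.0188]
yellow [ 0.4663 -0.0292  0.016 ] [ 0.4684 -0.0277  0.016 ] [ 0.4666 -0.0296  0.0189]
blue [ 0.4994 -0.0746  0.016 ] [ 0.5018 -0.0734  0.016 ] [ 0.4997 -0.075   0.0188]
tablet (np.float64(-0.04705231757933407), array([ 0.4837, -0.0301]), array([0.0005, 0.0005, 0.0004]))
railFL [0.5473 0.1066 0.024 ]
railNL [0.411  0.1043 0.024 ]
cheekFarTip [0.5477 0.0624 0.024 ]
cheekNearTip [0.4115 0.0602 0.024 ]
cheekFarIn [0.5383 0.065  0.024 ]
cheekNearIn [0.42   0.0636 0.024 ]
buf [0.5074 0.0887 0.02  ] [0.4513 0.0879 0.02  ]
tip [0.5805 0.0914 0.036 ]
rear [0.7279 0.0977 0.036 ]
FL [0.7009 0.1223 0.008 ]
FR [0.7016 0.0661 0.008 ]
NL [0.601  0.1191 0.008 ]
NR [0.602 0.065 0.008]
cardTL [0.5937 0.0419 0.0999]
cardTR [ 0.6007 -0.158   0.1049]
cardBL [ 0.5521  0.0457 -0.0319]
cardBR [ 0.5486 -0.1579  0.0158]
tape [ 0.5083 -0.2698  0.03  ] chip [0.4305 0.0413 0.005 ]
tabletR [ 0.5233 -0.101   0.016 ] [ 0.4376 -0.097   0.016 ]
```

```bash
cat >> h.py <<'E'
def ori(psi,pitch=0): # stylus rear heading psi, tip-down pitch (deg); tool x towards the tip
    return Rot.from_euler('z',psi+180,degrees=True)*Rot.from_euler('y',pitch,degrees=True)*Rot.from_euler('x',180,degrees=True)
def now():
    s=bot.observe();q=s["eef_rot"];return np.array(s["tcp_pos"]),Rot.from_quat([q[1],q[2],q[3],q[0]]),s
def plan(wps):
    """wps: list of (pos,Rot,nrows) -> printed rows, straight interpolation from the current pose"""
    p,R,s=now();out=[]
    for P,T,n in wps:
        P=np.array(P);w=(R.inv()*T).as_rotvec();p0,R0=p,R
        for i in range(1,n+1):
            pt=p0+(P-p0)*i/n;Rt=R0*Rot.from_rotvec(w*i/n)
            d=np.round(np.r_[R.inv().apply(pt-p)/.03,np.degrees((R.inv()*Rt).as_rotvec())/5],2)+0.
            out.append(d);p=p+R.apply(d[:3]*.03);R=R*Rot.from_rotvec(np.radians(d[3:]*5))
    print("max",np.abs(out).max(),"end",p,"n",len(out),"q",np.round(s["qpos"],2),"t",s["clock"])
    for i in range(0,len(out),10): print("["+",".join("["+",".join(f"{v:g}" for v in r)+"]" for r in out[i:i+10])+"]")
E
python3 - <<'E'
from h import *
# push orientation a=91deg -> psi=-89
plan([((.475,-.137,.10),ori(-89),20)])
T=bot.camera("top");f=lambda u,v:(190+u/2.7276-.3,130+v/2.7273-.3)
for u in(200,340,493): print(plane(T,f(u,318 if u!=340 else 303),0))
E
```

```text
max 0.91 end [ 0.47497935 -0.13687547  0.10007364] n 20 q [ 1.19  0.47 -0.01  1.6   0.01  1.07 -0.06] t 1.1
[[0.67,-0.61,0.13,0,0,-0.72],[0.71,-0.56,0.12,0,0,-0.71],[0.74,-0.52,0.13,0,0,-0.72],[0.77,-0.47,0.13,0,0,-0.72],[0.81,-0.42,0.12,0,0,-0.72],[0.82,-0.37,0.13,0,0,-0.71],[0.85,-0.32,0.13,0,0,-0.72],[0.86,-0.26,0.12,0,0,-0.72],[0.88,-0.21,0.13,0,0,-0.71],[0.9,-0.15,0.13,0,0,-0.72]]
[[0.9,-0.1,0.12,0,0,-0.72],[0.9,-0.04,0.13,0,0,-0.71],[0.9,0.01,0.13,0,0,-0.72],[0.91,0.07,0.12,0,0,-0.72],[0.89,0.13,0.13,0,0,-0.72],[0.89,0.19,0.13,0,0,-0.71],[0.87,0.23,0.12,0,0,-0.72],[0.86,0.3,0.13,0,0,-0.72],[0.83,0.34,0.13,0,0,-0.71],[0.82,0.4,0.12,0,0,-0.72]]
[0.54851447 0.04165526 0.        ]
[ 0.55813455 -0.05390269  0.        ]
[ 0.54719343 -0.15756093  0.        ]
```

```bash
python3 -m crank '[[0.67,-0.61,0.13,0,0,-0.72],[0.71,-0.56,0.12,0,0,-0.71],[0.74,-0.52,0.13,0,0,-0.72],[0.77,-0.47,0.13,0,0,-0.72],[0.81,-0.42,0.12,0,0,-0.72],[0.82,-0.37,0.13,0,0,-0.71],[0.85,-0.32,0.13,0,0,-0.72],[0.86,-0.26,0.12,0,0,-0.72],[0.88,-0.21,0.13,0,0,-0.71],[0.9,-0.15,0.13,0,0,-0.72]]' 0.46 20
python3 -m crank '[[0.9,-0.1,0.12,0,0,-0.72],[0.9,-0.04,0.13,0,0,-0.71],[0.9,0.01,0.13,0,0,-0.72],[0.91,0.07,0.12,0,0,-0.72],[0.89,0.13,0.13,0,0,-0.72],[0.89,0.19,0.13,0,0,-0.71],[0.87,0.23,0.12,0,0,-0.72],[0.86,0.3,0.13,0,0,-0.72],[0.83,0.34,0.13,0,0,-0.71],[0.82,0.4,0.12,0,0,-0.72]]'
python3 - <<'E'
from h import *
p=bot.camera("scene");cv2.imwrite("pics/s1.png",cv2.resize(p["image"][100:360,180:500],(738,600),interpolation=cv2.INTER_CUBIC))
plan([((.475,-.137,.007),ori(-89),8)])
E
```

```text
clock: 2.4
tcp_pos: [0.3459, -0.3736, 0.1377]
eef_rot: [0.0, 0.885, 0.465, 0.0]
force: [0.5, 0.6, 0.5]
grip_width: 0.543
finger_force: 0.0
clock: 3.65
tcp_pos: [0.4757, -0.1352, 0.0998]
eef_rot: [-0.0, 0.699, 0.715, 0.0]
force: [-0.2, -1.0, 0.5]
grip_width: 0.542
finger_force: 0.0
max 0.39 end [ 0.47514416 -0.13687462  0.00698411] n 8 q [ 0.6   0.36 -0.47  2.02  0.22  0.81  0.03] t 3.7
[[-0.02,-0.01,0.39,0,0,0.01],[-0.03,-0.01,0.38,0,-0.01,0.02],[-0.02,-0.01,0.39,0.01,0,0.01],[-0.03,-0.01,0.38,0,0,0.02],[-0.02,-0.01,0.39,0,-0.01,0.01],[-0.03,-0.01,0.39,0,0,0.02],[-0.02,-0.01,0.38,0,0,0.01],[-0.02,-0.01,0.39,0.01,-0.01,0.02]]
```

View pics/s1.png

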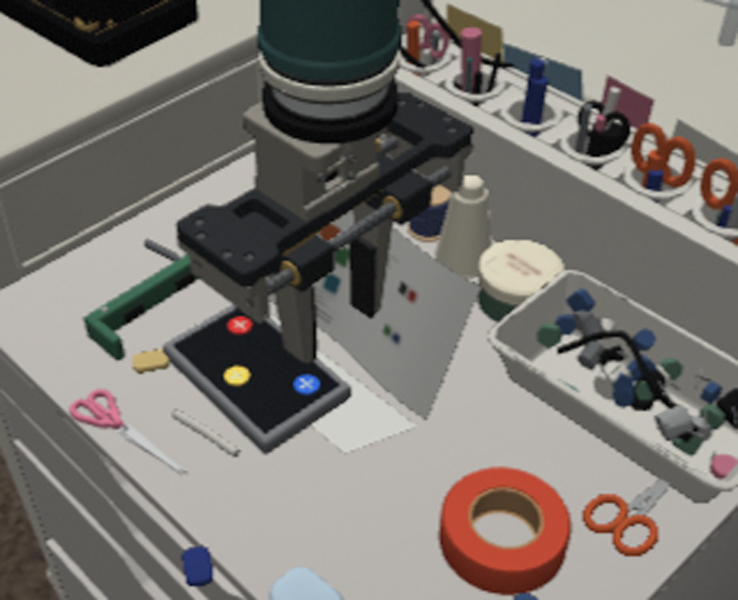

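```bash
python3 -m crank '[[-0.03,0,0.4,0,0,0],[-0.03,0,0.4,0,0,0],[-0.03,0,0.4,0,0,0],[-0.03,0,0.4,0,0,0.05],[0,0,0.4,0,0,0.05],[0,0,0.4,0,0,0],[0,0,0.4,0,0,0],[0,0,0.27,0,0,0],[0,0,0,0,0,0],[0,0,0,0,0,0]]'
python3 -m crank '[[0.2,0,0,0,0,0],[0.2,0,0,0,0,0],[0.2,0,0,0,0,0],[0.2,0,0,0,0,0],[0.2,0,0,0,0,0],[0.2,0,0,0,0,0],[0.2,0,0,0,0,0],[0.2,0,0,0,0,0],[0.2,0,0,0,0,0],[0.1,0,0,0,0,0]]'
python3 - <<'E'
from h import *
p=bot.camera("top");m=marks(p,(200,230,345,320));print(m)
print(fit2([np.array(MK[k])/1000 for k in m],[plane(p,m[k][:2],.016) for k in m]))
E
```

```text
clock: 4.95
tcp_pos: [0.4754, -0.1405, 0.0082]
eef_rot: [0.0, 0.704, 0.71, 0.0]
force: [-0.1, -0.2, -0.4]
grip_width: 0.539
finger_force: 0.0
clock: 6.2
tcp_pos: [0.4745, -0.083, 0.008]
eef_rot: [-0.0, 0.704, 0.71, -0.0]
force: [0.9, 0.3, 1.2]
grip_width: 0.539
finger_force: 0.0
{'red': (np.float64(276.0), np.float64(270.0), np.int32(62)), 'yellow': (np.float64(262.5), np.float64(311.0), np.int32(119))}
(np.float64(-1.199655816023063), array([0.44614154, 0.01942766]), array([0.01034901, 0.01034901]))
```

Run:
```python
from h import *
a=bot.camera("top")["image"];b=bot.camera("scene")["image"]
cv2.imwrite("pics/p2.png",np.hstack([cv2.resize(x,(400,560),interpolation=cv2.INTER_CUBIC) for x in(a[180:348,200:320],b[180:320,200:300+0])]))
```

```text
(no output)
```

View pics/p2.png

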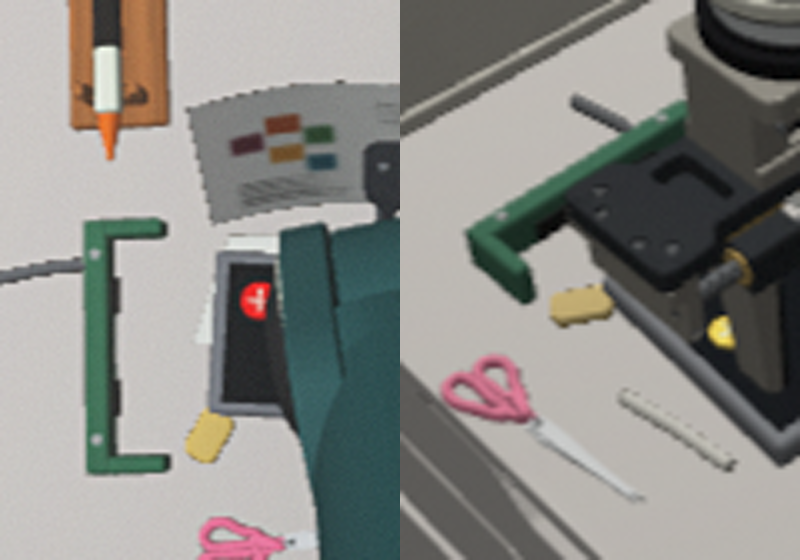

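Run:
```python
from h import *
p,R,s=now();print(p,s["qpos"],s["force"],s["joint_efforts"].round(1))
S=bot.camera("scene");im=S["image"].copy()
pts={}
for o in(-.034,.034,0):
    for z in(p[2],p[2]+.05):
        X=np.array([p[0]+o,p[1],z]);uv=proj(S,X);pts[(o,z)]=uv;cv2.circle(im,tuple(int(round(c*4)) for c in uv),6,(255,0,255),1,shift=2)
print(pts)
W=bot.camera("wrist")["image"]
cv2.imwrite("pics/p3.png",np.hstack([cv2.resize(im[150:330,200:380],(540,540),interpolation=cv2.INTER_CUBIC),cv2.resize(W,(260,540))]))
```

```text
[ 0.47459067 -0.08343474  0.00797163] [ 0.43770733  0.49090248 -0.40008768  2.10184606  0.3276624   0.60758567
 -0.18261722] [ 0.56851974  0.82518102 -0.84681713] [ -0.2 -41.8  -4.4 -15.   -0.1  -0.   -0. ]
{(-0.034, np.float64(0.007971631289770992)): array([290.78652893, 289.9911658 ]), (-0.034, np.float64(0.057971631289770995)): array([288.94092858, 271.35488658]), (0.034, np.float64(0.007971631289770992)): array([319.05299669, 269.95287271]), (0.034, np.float64(0.057971631289770995)): array([318.49665351, 251.18417963]), (0, np.float64(0.007971631289770992)): array([305.19032758, 279.78021403]), (0, np.float64(0.057971631289770995)): array([304.01411963, 261.06798209])}
```

View pics/p3.png

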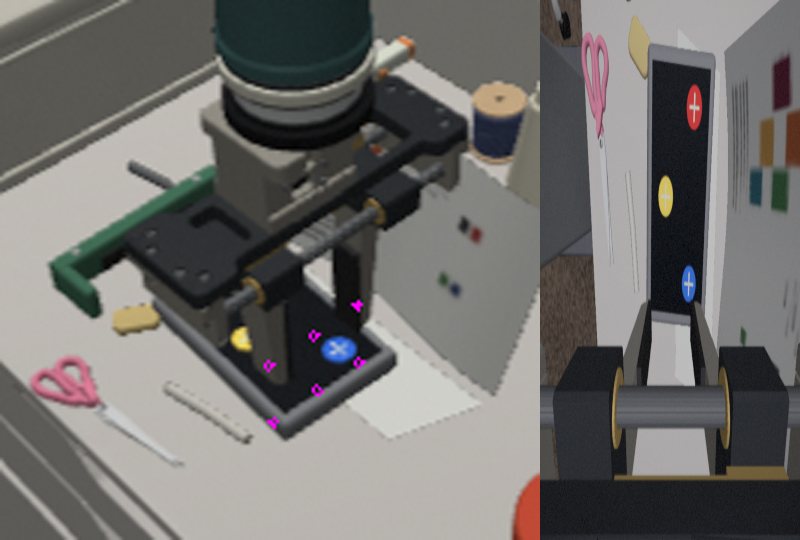

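Run:
```python
from h import *
S=bot.camera("scene");W=bot.camera("wrist")
p,R,s=now()
for off in(0,.02,.03,.04,.05):print(off,proj(S,np.array([.4757-.034,-.1352,.0998+off])).round(0),proj(S,p+[-.034,0,off]).round(0),proj(W,p+[-.034,0,off]).round(0),proj(W,p+[-.025,0,off]).round(0))
c=-np.array(W["R"]).T@W["t"];print("wrist cam",c,W["R"][2])
m=marks(W,(180,0,460,330));print(m,{k:plane(W,m[k][:2],.016) for k in m})
cv2.imwrite("pics/w4.png",cv2.resize(W["image"][150:400,170:470],(720,600),interpolation=cv2.INTER_CUBIC))
```

```text
0 [309. 271.] [291. 290.] [266. 261.] [280. 261.]
0.02 [309. 263.] [290. 283.] [260. 272.] [276. 272.]
0.03 [308. 258.] [290. 279.] [257. 278.] [274. 278.]
0.04 [308. 254.] [289. 275.] [254. 285.] [271. 285.]
0.05 [308. 249.] [289. 271.] [250. 292.] [268. 292.]
wrist cam [ 0.47521676 -0.01600212  0.2169063 ] [ 0.00190597 -0.24214507 -0.97023818]
{'red': (np.float64(379.5), np.float64(94.5), np.int32(1007)), 'yellow': (np.float64(309.0), np.float64(174.0), np.int32(854)), 'blue': (np.float64(365.5), np.float64(252.0), np.int32(731))} {'red': array([0.505954  , 0.01334143, 0.016     ]), 'yellow': array([ 0.4679428 , -0.02919212,  0.016     ]), 'blue': array([ 0.50179838, -0.07506613,  0.016     ])}
```

View pics/w4.png

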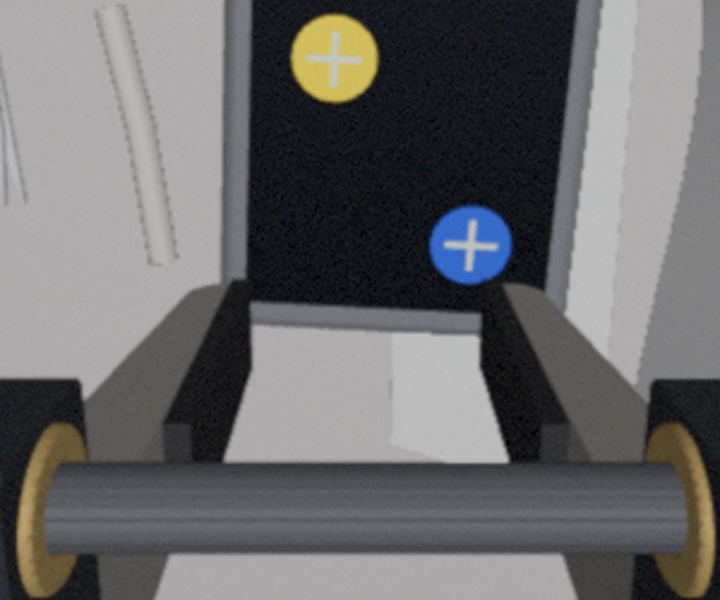

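The scene and wrist views show the fingers hovering about 30 mm above where the reported TCP puts them. They passed over the tablet, and it has not moved. I'll back off and feel for the surface to get the real offset.

```bash
python3 -m crank '[[-0.5,0,0,0,0,0],[-0.5,0,0,0,0,0],[-0.5,0,0,0,0,0],[-0.5,0,0,0,0,0],[0,0,0,0,0,0],[0,0,0.2,0,0,0],[0,0,0.2,0,0,0],[0,0,0.1,0,0,0],[0,0,0,0,0,0],[0,0,0,0,0,0]]'
python3 - <<'E'
from h import *
p,R,s=now();S=bot.camera("scene");W=bot.camera("wrist");print(p,s["force"])
cv2.imwrite("pics/p5.png",np.hstack([cv2.resize(S["image"][180:330,240:360],(400,500),interpolation=cv2.INTER_CUBIC),cv2.resize(W["image"][150:400,170:370],(400,500),interpolation=cv2.INTER_CUBIC)]))
for off in(0,.02,.03,.04):print(off,[((proj(S,p+[a,0,off])-[240,180])*400/120).round(0) for a in(-.034,.034)])
E
```

```text
clock: 7.8
tcp_pos: [0.4752, -0.1433, -0.007]
eef_rot: [0.0, 0.704, 0.71, 0.0]
force: [0.1, 0.0, -0.3]
grip_width: 0.542
finger_force: 0.0
[ 0.4751838  -0.14333501 -0.00699202] [ 0.12322919  0.03504925 -0.27503242]
0 [array([247., 450.]), array([340., 378.])]
0.02 [array([246., 427.]), array([341., 355.])]
0.03 [array([245., 415.]), array([341., 342.])]
0.04 [array([245., 402.]), array([342., 330.])]
```

View pics/p5.png

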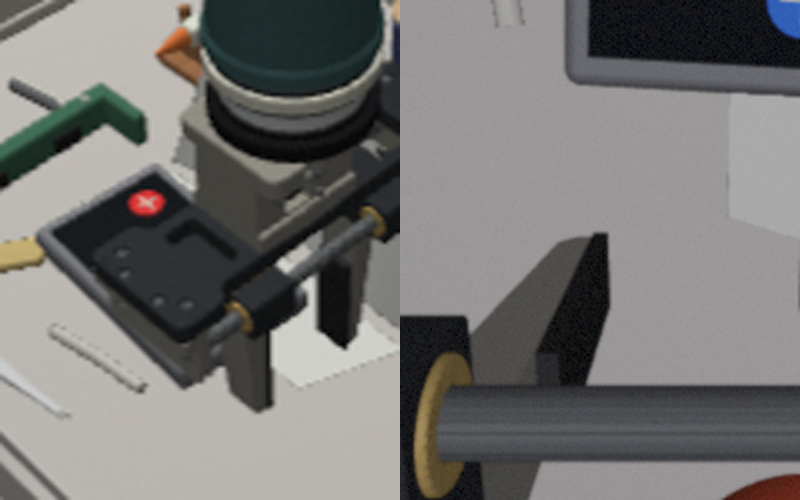

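```bash
python3 -m crank '[[0,0,0.1,0,0,0],[0,0,0.1,0,0,0],[0,0,0.1,0,0,0],[0,0,0.1,0,0,0],[0,0,0.1,0,0,0],[0,0,0.05,0,0,0],[0,0,0.05,0,0,0],[0,0,0,0,0,0],[0,0,0,0,0,0],[0,0,0,0,0,0]]'
python3 -m crank '[[0,0,0.05,0,0,0],[0,0,0.05,0,0,0],[0,0,0,0,0,0],[0,0,0,0,0,0],[0,0,0,0,0,0],[0,0,0,0,0,0],[0,0,0,0,0,0],[0,0,0,0,0,0],[0,0,0,0,0,0],[0,0,0,0,0,0]]'
```

```text
clock: 9.15
tcp_pos: [0.4752, -0.1435, -0.0249]
eef_rot: [0.0, 0.704, 0.71, 0.0]
force: [-0.5, -0.1, 1.0]
grip_width: 0.538
finger_force: 0.0
clock: 10.4
tcp_pos: [0.4751, -0.1435, -0.028]
eef_rot: [0.0, 0.704, 0.71, -0.0]
force: [0.1, -0.3, -0.6]
grip_width: 0.537
finger_force: 0.0
```

```bash
python3 -m crank '[[0,0,0.05,0,0,0],[0,0,0.05,0,0,0],[0,0,0.05,0,0,0],[0,0,0,0,0,0],[0,0,0,0,0,0],[0,0,0,0,0,0],[0,0,0,0,0,0],[0,0,0,0,0,0],[0,0,0,0,0,0],[0,0,0,0,0,0]]'
python3 - <<'E'
from h import *
p,R,s=now();S=bot.camera("scene")
im=cv2.resize(S["image"][250:330,270:370],(750,600),interpolation=cv2.INTER_CUBIC)
for off in(0,.025,.03,.035,.04):
  u=(proj(S,p+[-.034,0,off])-[270,250])*7.5;print(off,u.round(0))
cv2.imwrite("pics/p6.png",im)
E
```

```text
clock: 11.65
tcp_pos: [0.4751, -0.1435, -0.0325]
eef_rot: [0.0, 0.704, 0.71, -0.0]
force: [0.7, -0.5, -0.6]
grip_width: 0.539
finger_force: 0.0
0 [334. 552.]
0.025 [331. 489.]
0.03 [330. 476.]
0.035 [330. 463.]
0.04 [329. 450.]
```

View pics/p6.png

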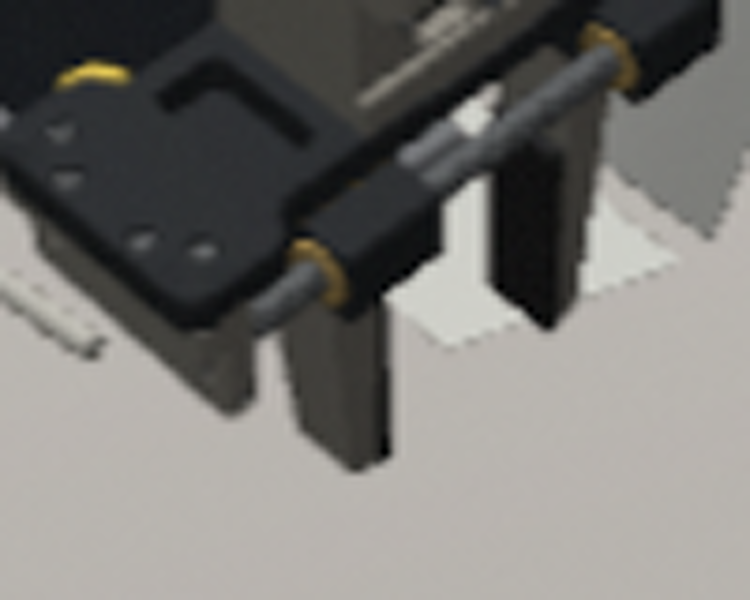

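```bash
python3 -m crank '[[0.2,0,0.05,0,0,0],[0.2,0,0,0,0,0],[0.2,0,0,0,0,0],[0.2,0,0,0,0,0],[0.2,0,0,0,0,0],[0.2,0,0,0,0,0],[0.2,0,0,0,0,0],[0.2,0,0,0,0,0],[0.2,0,0,0,0,0],[0.2,0,0,0,0,0]]'
python3 - <<'E'
from h import *
def cand(name):
    W=bot.camera(name);m=marks(W,(180,0,460,330))
    for k in m: print(k,m[k],plane(W,m[k][:2],.016).round(4))
    print(fit2([np.array(MK[k])/1000 for k in m],[plane(W,m[k][:2],.016) for k in m]))
cand("wrist")
E
```

```text
clock: 12.95
tcp_pos: [0.4744, -0.0833, -0.034]
eef_rot: [0.0, 0.704, 0.71, -0.0]
force: [-0.9, -2.8, 1.1]
grip_width: 0.54
finger_force: 1.3
red (np.float64(383.5), np.float64(16.5), np.int32(1120)) [0.4996 0.0373 0.016 ]
yellow (np.float64(296.0), np.float64(120.5), np.int32(1534)) [ 0.4637 -0.0032  0.016 ]
blue (np.float64(375.5), np.float64(220.5), np.int32(1230)) [ 0.5002 -0.047   0.016 ]
(np.float64(-0.003165708583347694), array([ 0.48185084, -0.00429024]), array([0.00243148, 0.00106788, 0.00142822]))
```

```bash
python3 -m crank '[[0.1,0,0,0,0,0],[0.1,0,0,0,0,0],[0.1,0,0,0,0,0],[0.1,0,0,0,0,0],[0.1,0,0,0,0,0],[0.1,0,0,0,0,0],[0.05,0,0,0,0,0],[0.03,0,0,0,0,0],[0,0,0,0,0,0],[0,0,0,0,0,0]]'
python3 -m crank '[[0.03,0,0,0,0,0],[0.03,0,0,0,0,0],[0.03,0,0,0,0,0],[0,0,0,0,0,0],[0,0,0,0,0,0],[0,0,0,0,0,0],[0,0,0,0,0,0],[0,0,0,0,0,0],[0,0,0,0,0,0],[0,0,0,0,0,0]]'
```

```text
clock: 14.25
tcp_pos: [0.4744, -0.063, -0.034]
eef_rot: [-0.0, 0.704, 0.71, 0.0]
force: [0.4, -1.7, 2.2]
grip_width: 0.539
finger_force: 1.0
clock: 15.5
tcp_pos: [0.4744, -0.0603, -0.034]
eef_rot: [-0.0, 0.704, 0.71, 0.0]
force: [-0.1, -2.1, 1.4]
grip_width: 0.538
finger_force: 0.8
```

```bash
python3 -m crank '[[0.03,0,0,0,0,0],[0.03,0,0,0,0,0],[0.03,0,0,0,0,0],[0.03,0,0,0,0,0],[0,0,0,0,0,0],[0,0,0,0,0,0],[0,0,0,0,0,0],[0,0,0,0,0,0],[0,0,0,0,0,0],[0,0,0,0,0,0]]'
python3 - <<'E'
from h import *
W=bot.camera("wrist");m=marks(W,(180,0,460,330))
X=[plane(W,m[k][:2],.016).round(4) for k in m]
print(m,X,fit2([np.array(MK[k])/1000 for k in m],X))
E
```

```text
clock: 16.75
tcp_pos: [0.4744, -0.0599, -0.034]
eef_rot: [0.001, 0.705, 0.709, -0.001]
force: [0.8, -9.5, 1.5]
grip_width: 0.544
finger_force: 4.9
{'red': (np.float64(383.0), np.float64(17.0), np.int32(1134)), 'yellow': (np.float64(295.5), np.float64(121.0), np.int32(1494)), 'blue': (np.float64(375.5), np.float64(221.0), np.int32(1238))} [array([0.4995, 0.0605, 0.016 ]), array([0.4636, 0.0202, 0.016 ]), array([ 0.5002, -0.0237,  0.016 ])] (np.float64(-0.002710494367687445), array([0.48176669, 0.01901626]), array([0.00249731, 0.00114713, 0.00144243]))
```

```bash
python3 -m crank '[[0.05,0,0,0,0,0],[0.05,0,0,0,0,0],[0,0,0,0,0,0],[0,0,0,0,0,0],[-0.1,0,0,0,0,0],[-0.2,0,0,0,0,0],[-0.3,0,0,0,0,0],[-0.4,0,-0.2,0,0,0],[0,0,-1,0,0,0],[0,0,-1,0,0,0]]'
python3 -m crank '[[0,0,-1,0,0,0],[0,0,-1,0,0,0],[0,0,-1,0,0,0],[-1,0,-1,0,0,0],[-1,0,0,0,0,0],[-1,0,0,0,0,0],[-1,0,0,0,0,0],[-1,0,0,0,0,0],[0,0,0,0,0,0],[0,0,0,0,0,0]]'
python3 - <<'E'
from h import *
T=bot.camera("top");m=marks(T,(222,250,345,298))
X=[plane(T,m[k][:2],.016).round(4) for k in m]
print(m,X,fit2([np.array(MK[k])/1000 for k in m],X))
cv2.imwrite("pics/t7.png",cv2.resize(T["image"][130:330,200:400],(600,600),interpolation=cv2.INTER_CUBIC))
E
```

```text
clock: 18.05
tcp_pos: [0.4742, -0.0841, 0.0328]
eef_rot: [-0.0, 0.704, 0.71, -0.0]
force: [-0.7, 0.4, -0.2]
grip_width: 0.54
finger_force: 0.0
clock: 19.3
tcp_pos: [0.4757, -0.2328, 0.152]
eef_rot: [-0.0, 0.704, 0.71, 0.0]
force: [-0.7, -0.0, -0.2]
grip_width: 0.541
finger_force: 0.0
{'red': (np.float64(249.5), np.float64(273.5), np.int32(93)), 'yellow': (np.float64(273.5), np.float64(292.5), np.int32(88)), 'blue': (np.float64(297.5), np.float64(273.0), np.int32(93))} [array([0.4974, 0.0637, 0.016 ]), array([0.4629, 0.0197, 0.016 ]), array([ 0.4979, -0.0238,  0.016 ])] (np.float64(0.005977725552799495), array([0.48006677, 0.0198308 ]), array([0.00046821, 0.00083323, 0.00050246]))
```

View pics/t7.png

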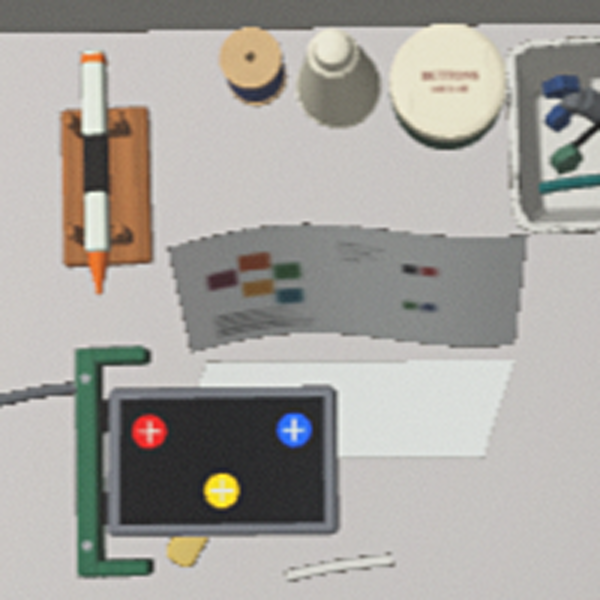

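The tablet now sits against the buffers, with its marks at crop (149,432), (222,490) and (294,430), and the stylus is still in the rest. Next is the stylus.

Run:
```python
from h import *
W=bot.camera("wrist");p,R,s=now();print("tcp in cam",np.array(W["R"])@p+W["t"])
plan([((.653,.094,.13),ori(2),20)])
```

```text
tcp in cam [-0.0011071   0.01505471  0.21909844]
max 0.92 end [0.65306408 0.09390363 0.13001019] n 20 q [ 0.74  0.33 -0.42  1.9   0.16  0.94  0.26] t 19.4
[[0.54,0.3,0.04,0,0,-0.91],[0.52,0.34,0.03,0,0,-0.92],[0.48,0.39,0.04,0,0,-0.91],[0.46,0.42,0.04,0,0,-0.92],[0.42,0.45,0.04,0,0,-0.91],[0.38,0.49,0.03,0,0,-0.91],[0.34,0.51,0.04,0,0,-0.92],[0.3,0.55,0.04,0,0,-0.91],[0.25,0.56,0.03,0,0,-0.92],[0.21,0.58,0.04,0,0,-0.91]]
[[0.17,0.6,0.04,0,0,-0.91],[0.11,0.61,0.04,0,0,-0.92],[0.07,0.61,0.03,0,0,-0.91],[0.01,0.62,0.04,0,0,-0.92],[-0.03,0.62,0.04,0,0,-0.91],[-0.08,0.61,0.03,0,0,-0.91],[-0.13,0.61,0.04,0.01,0,-0.92],[-0.18,0.59,0.04,0,0,-0.91],[-0.23,0.58,0.03,0,0,-0.92],[-0.27,0.55,0.04,0,0,-0.91]]
```

```bash
python3 -m crank '[[0.54,0.3,0.04,0,0,-0.91],[0.52,0.34,0.03,0,0,-0.92],[0.48,0.39,0.04,0,0,-0.91],[0.46,0.42,0.04,0,0,-0.92],[0.42,0.45,0.04,0,0,-0.91],[0.38,0.49,0.03,0,0,-0.91],[0.34,0.51,0.04,0,0,-0.92],[0.3,0.55,0.04,0,0,-0.91],[0.25,0.56,0.03,0,0,-0.92],[0.21,0.58,0.04,0,0,-0.91]]'
python3 -m crank '[[0.17,0.6,0.04,0,0,-0.91],[0.11,0.61,0.04,0,0,-0.92],[0.07,0.61,0.03,0,0,-0.91],[0.01,0.62,0.04,0,0,-0.92],[-0.03,0.62,0.04,0,0,-0.91],[-0.08,0.61,0.03,0,0,-0.91],[-0.13,0.61,0.04,0,0,-0.92],[-0.18,0.59,0.04,0,0,-0.91],[-0.23,0.58,0.03,0,0,-0.92],[-0.27,0.55,0.04,0,0,-0.91]]'
python3 - <<'E'
from h import *
W=bot.camera("wrist");p,R,s=now();print(p,s["qpos"].round(2))
d=bot.silhouettes("stylus",W)
for e in d[:2]:
    v,u=np.nonzero(e["mask"]);c=np.array([u.mean(),v.mean()]);q=np.c_[u,v]-c;w=np.linalg.svd(q,full_matrices=False)[2][0];t=q@w
    a,b=[plane(W,c+w*k,.036) for k in(t.min(),t.max())];print(e["score"],e["extent"],a,b,(a+b)/2,np.degrees(np.arctan2(*(a-b)[1::-1])))
h=cv2.cvtColor(W["image"],cv2.COLOR_BGR2HSV).astype(int);m=((h[...,0]<15)&(h[...,1]>180)&(h[...,2]>150)).astype(np.uint8)
n,l,st,ce=cv2.connectedComponentsWithStats(m)
for i in range(1,n):
    if st[i,4]>60: print("orange",st[i],ce[i],plane(W,ce[i],.036))
print("tip px",proj(W,p+R.apply([0,0,-.04])),proj(W,p))
cv2.imwrite("pics/w8.png",W["image"])
E
```

```text
clock: 20.65
tcp_pos: [0.5653, -0.0698, 0.1408]
eef_rot: [0.0, 0.371, 0.929, -0.0]
force: [0.2, 0.3, 0.0]
grip_width: 0.537
finger_force: 0.0
clock: 21.9
tcp_pos: [0.654, 0.0933, 0.1295]
eef_rot: [-0.0, -0.019, 1.0, 0.0]
force: [0.5, -0.5, 0.5]
grip_width: 0.536
finger_force: 0.0
[0.65447975 0.09628029 0.12945179] [ 0.31  0.67 -0.76  1.58  0.5   1.1   1.05]
0.78 [318.9, 142.8, 14.3, 165.7] [0.58248423 0.0919912  0.036     ] [0.73261047 0.09795721 0.036     ] [0.65754735 0.09497421 0.036     ] -177.7242637509258
orange [283  28  23  25 236] [294.59322034  40.04661017] [0.5047374  0.06618911 0.036     ]
tip px [327.67057375 283.99346332] [326.7823752  260.30326874]
```

```bash
python3 -m crank '[[-0.05,-0.05,0.7,0,0,-0.06],[0,0,0.8,0,0,0],[0,0,0.8,0,0,0],[0,0,0.7,0,0,0],[0,0,0.7,0,0,0],[0,0,0.4,0,0,0],[0,0,0.3,0,0,0],[0,0,0.2,0,0,0],[0,0,0.2,0,0,0],[0,0,0.2,0,0,0]]'
python3 - <<'E'
from h import *
W=bot.camera("wrist");S=bot.camera("scene");p,R,s=now();print(p,s["force"])
cv2.imwrite("pics/x9.png",np.hstack([cv2.resize(S["image"][140:240,240:360],(480,400),interpolation=cv2.INTER_CUBIC),cv2.resize(W["image"][80:380,200:440],(320,400))]))
E
```

```text
clock: 23.25
tcp_pos: [0.6555, 0.0907, -0.0202]
eef_rot: [0.0, -0.019, 1.0, -0.0]
force: [0.5, 0.5, 0.2]
grip_width: 0.537
finger_force: 0.0
[ 0.65476168  0.09055542 -0.02081705] [-0.05967896  0.44017774  0.02494314]
```

View pics/x9.png

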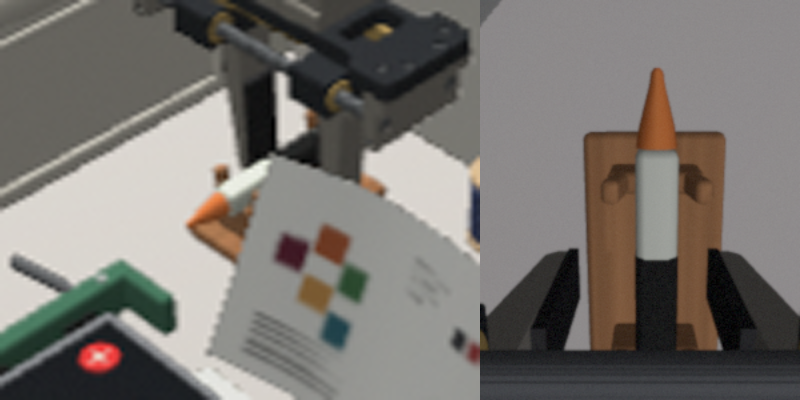

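Both views show the fingers straddling the stylus low enough, but about 4 mm off-centre. I'll centre, grip and lift.

```bash
python3 -m crank '[[0,0.07,0,0,0,0],[0,0.07,0,0,0,0],[0,0,0,0,0,0],[0,0,0,0,0,0],[0,0,0,0,0,0],[0,0,0,0,0,0],[0,0,0,0,0,0],[0,0,0,0,0,0],[0,0,0,0,0,0],[0,0,0,0,0,0]]' 1 25
python3 -m crank '[[0,0,-0.1,0,0,0],[0,0,-0.3,0,0,0],[0,0,-0.5,0,0,0],[0,0,-0.7,0,0,0],[0,0,-0.7,0,0,0],[0,0,-0.7,0,0,0],[0,0,-0.7,0,0,0],[0,0,-0.7,0,0,0],[0,0,-0.5,0,0,0],[0,0,-0.1,0,0,0]]'
python3 - <<'E'
from h import *
W=bot.camera("wrist");p,R,s=now();print(p,s["qpos"].round(2))
e=bot.silhouettes("stylus",W)[0];print(e["score"],e["extent"])
# tip pixel: orange nose
h=cv2.cvtColor(W["image"],cv2.COLOR_BGR2HSV).astype(int);m=((h[...,0]<20)&(h[...,1]>150)&(h[...,2]>120)).astype(np.uint8)
n,l,st,ce=cv2.connectedComponentsWithStats(m)
for i in range(1,n):
    if st[i,4]>60: print("orange",st[i],ce[i].round(1))
print("tcp cam",np.array(W["R"])@p+W["t"],np.array(W["R"])@R.as_matrix())
E
```

```text
clock: 24.6
tcp_pos: [0.6551, 0.0951, -0.0201]
eef_rot: [0.0, -0.019, 1.0, 0.0]
force: [-0.4, 2.3, 3.0]
grip_width: 0.15
finger_force: 25.0
clock: 25.85
tcp_pos: [0.6555, 0.0951, 0.131]
eef_rot: [0.001, -0.019, 1.0, 0.0]
force: [0.1, 1.0, -0.8]
grip_width: 0.148
finger_force: 25.0
[0.65524639 0.09496289 0.13052658] [ 0.31  0.67 -0.76  1.57  0.5   1.1   1.04]
0.78 [308.7, 130.5, 32.8, 290.2]
orange [281  25  24  27 324] [292.3  38.1]
orange [311 132  27  61 989] [323.3 168.7]
tcp cam [-6.15184317e-05  1.35664352e-02  2.19335011e-01] [[-7.21146986e-05  9.99999714e-01 -7.52323493e-04]
 [-9.69928917e-01 -2.53052889e-04 -2.43388233e-01]
 [-2.43388354e-01  7.12148442e-04  9.69928658e-01]]
```

```bash
cat >> h.py <<'E'
TIP=np.array([.0735,0,-.056])
RED=np.array([.4975,.0632,.016]);YEL=np.array([.4627,.0197,.016]);BLU=np.array([.498,-.024,.016])
def tcp_for(tip,psi,pitch): return np.array(tip)-ori(psi,pitch).apply(TIP)
def tippx(cam,roi=None,up=True):
    h=cv2.cvtColor(cam["image"],cv2.COLOR_BGR2HSV).astype(int);m=((h[...,0]<20)&(h[...,1]>150)&(h[...,2]>90)).astype(np.uint8)
    if roi: k=np.zeros_like(m);k[roi[1]:roi[3],roi[0]:roi[2]]=1;m*=k
    n,l,st,ce=cv2.connectedComponentsWithStats(m);return l,st,ce
E
python3 - <<'E'
from h import *
W=bot.camera("wrist");p,R,s=now();print("pred tip px",proj(W,p+R.apply(TIP)),"seen ~324,132")
plan([(tcp_for(RED+[0,0,.06],30,40),ori(30,40),10)])
E
```

```text
pred tip px [322.00327018 132.71498171] seen ~324,132
max 0.79 end [0.57752053 0.10949196 0.08039989] n 10 q [ 0.31  0.67 -0.76  1.57  0.5   1.1   1.04] t 26.0
[[0.25,0.06,0.16,-0.19,-0.79,-0.53],[0.27,0.07,0.15,-0.2,-0.78,-0.54],[0.27,0.07,0.13,-0.19,-0.79,-0.53],[0.27,0.09,0.11,-0.2,-0.78,-0.53],[0.28,0.1,0.1,-0.19,-0.79,-0.54],[0.27,0.11,0.07,-0.2,-0.78,-0.53],[0.28,0.13,0.06,-0.19,-0.79,-0.53],[0.27,0.13,0.05,-0.19,-0.78,-0.54],[0.27,0.15,0.03,-0.2,-0.79,-0.53],[0.26,0.16,0.01,-0.19,-0.78,-0.53]]
```

```bash
python3 -m crank '[[0.25,0.06,0.16,-0.19,-0.79,-0.53],[0.27,0.07,0.15,-0.2,-0.78,-0.54],[0.27,0.07,0.13,-0.19,-0.79,-0.53],[0.27,0.09,0.11,-0.2,-0.78,-0.53],[0.28,0.1,0.1,-0.19,-0.79,-0.54],[0.27,0.11,0.07,-0.2,-0.78,-0.53],[0.28,0.13,0.06,-0.19,-0.79,-0.53],[0.27,0.13,0.05,-0.19,-0.78,-0.54],[0.27,0.15,0.03,-0.2,-0.79,-0.53],[0.26,0.16,0.01,-0.19,-0.78,-0.53]]'
python3 - <<'E'
from h import *
W=bot.camera("wrist");p,R,s=now();print(p,s["qpos"].round(2),R.as_euler('ZYX',degrees=True))
print("tcp cam",np.array(W["R"])@p+W["t"]);X=p+R.apply(TIP);print("tip est",X,proj(W,X))
l,st,ce=tippx(W,(200,60,460,300))
for i in range(1,len(st)):
    if st[i,4]>40: print("W",st[i],ce[i].round(1))
S=bot.camera("scene");T=bot.camera("top");print(proj(S,X),proj(T,X))
for c,n in((S,"S"),(T,"T")):
    u=proj(c,X).astype(int);l,st,ce=tippx(c,(u[0]-30,u[1]-30,u[0]+30,u[1]+30))
    for i in range(1,len(st)):
        if st[i,4]>8: print(n,st[i],ce[i].round(1))
m=marks(W,(150,0,500,330));print(m,{k:plane(W,m[k][:2],.016).round(4) for k in m})
for c,n in((W,"w"),(S,"s"),(T,"t")): cv2.imwrite(f"pics/r_{n}.png",c["image"])
E
```

```text
clock: 27.25
tcp_pos: [0.5881, 0.0983, 0.0814]
eef_rot: [0.278, -0.211, 0.935, 0.065]
force: [0.1, -0.9, -1.6]
grip_width: 0.151
finger_force: 25.0
[0.58667322 0.09763868 0.07993515] [ 0.68  0.52 -0.92  2.25  1.59  0.2   0.43] [-154.5114745    33.1429686   179.74944174]
tcp cam [0.00060841 0.01209652 0.21816789]
tip est [0.50358948 0.0577589  0.08663934] [323.01888082 128.43389849]
W [318  60  37  19 409] [335.5  68.4]
W [ 308  131   29   61 1082] [322. 168.]
[265.03399327 202.44141558] [246.32824475 267.93636566]
S [265 190   7  13  43] [267.3 194.8]
S [260 226  10   6  38] [264.6 228.5]
{'red': (np.float64(336.0), np.float64(59.5), np.int32(927)), 'blue': (np.float64(175.5), np.float64(1.5), np.int32(51))} {'red': array([0.4991, 0.0641, 0.016 ]), 'blue': array([ 0.509 , -0.0201,  0.016 ])}
```

```bash
cat >> h.py <<'E'
RED=np.array([.498,.0637,.016])
def shift_to(tip,n):
    p,R,s=now();plan([(np.array(tip)-R.apply(TIP),R,n)])
E
python3 - <<'E'
from h import *
p,R,s=now();print(p,p+R.apply(TIP));shift_to(RED+[0,0,.010],8)
E
```

```text
[0.58776183 0.09800104 0.08089477] [0.50454812 0.05840755 0.08768331]
max 0.21 end [0.58114235 0.10324914 0.01907139] n 8 q [ 0.68  0.52 -0.92  2.24  1.57  0.19  0.45] t 27.4
[[0.15,0.03,0.21,0,0,0],[0.16,0.03,0.2,0,0,0],[0.15,0.03,0.21,0,0,0],[0.15,0.03,0.21,0,0,0],[0.16,0.03,0.21,0,0,0],[0.15,0.03,0.2,0,0,0],[0.15,0.03,0.21,0,0,0],[0.16,0.03,0.21,0,0,0]]
```

```bash
python3 -m crank '[[0.15,0.03,0.21,0,0,0],[0.16,0.03,0.2,0,0,0],[0.15,0.03,0.21,0,0,0],[0.15,0.03,0.21,0,0,0],[0.16,0.03,0.21,0,0,0],[0.15,0.03,0.2,0,0,0],[0.15,0.03,0.21,0,0,0],[0.16,0.03,0.21,0,0,0],[0,0,0,0,0,0],[0,0,0,0,0,0]]'
cat >> h.py <<'E'
def look(mark):
    W=bot.camera("wrist");p,R,s=now();X=p+R.apply(TIP);print("tip est",X,"px",proj(W,X).round(1),"force",s["force"].round(1),"rpy",R.as_euler('ZYX',degrees=True).round(1),"q",s["qpos"].round(2))
    l,st,ce=tippx(W,(290,100,360,230))
    for i in range(1,len(st)):
        if st[i,4]>100: print("nose",st[i],ce[i].round(1))
    m=marks(W,(130,0,520,330));print({k:(np.round(m[k],0),plane(W,m[k][:2],.016).round(4)) for k in m})
    S=bot.camera("scene");u=proj(S,X);print("scene px",u,"mark",proj(S,mark));a=u.astype(int)
    l,st,ce=tippx(S,(a[0]-20,a[1]-20,a[0]+20,a[1]+20))
    for i in range(1,len(st)):
        if st[i,4]>8: print("S",st[i],ce[i].round(1))
    return W,S
E
python3 - <<'E'
from h import *
look(RED);shift_to(RED+[0,0,.004],3)
E
```

```text
clock: 28.65
tcp_pos: [0.5825, 0.1036, 0.0203]
eef_rot: [0.278, -0.211, 0.935, 0.065]
force: [0.5, -0.5, -0.8]
grip_width: 0.147
finger_force: 25.0
tip est [0.49936785 0.06385752 0.02699472] px [323.1 133.8] force [ 0.   0.1 -1. ] rpy [-154.7   33.2  179.7] q [ 0.71  0.75 -1.    2.27  2.03  0.4   0.09]
nose [ 301  100   47   92 2240] [322.9 143.7]
{'red': (array([ 324.,  120., 1229.]), array([0.499, 0.064, 0.016])), 'yellow': (array([252.,   6., 477.]), array([0.471, 0.023, 0.016])), 'blue': (array([132.,  36.,  75.]), array([ 0.4993, -0.0144,  0.016 ]))}
scene px [264.49918977 225.15258629] mark [264.57062968 229.5723969 ]
S [260 213  11  20  91] [265.5 223.2]
max 0.06 end [0.58103049 0.10340269 0.01344826] n 3 q [ 0.71  0.75 -1.    2.27  2.03  0.4   0.09] t 28.75
[[0.06,0.01,0.06,0,0,0],[0.05,0,0.05,0,0,0],[0.06,0.01,0.06,0,0,0]]
```

```bash
python3 -m crank '[[0.04,0,0.06,0,0,0],[0.04,0,0.06,0,0,0],[0.04,0,0.06,0,0,0],[0,0,0,0,0,0],[0,0,0,0,0,0],[0,0,0,0,0,0],[0.018,0,0.028,0,0,0],[0.009,0,0.014,0,0,0],[0,0,0,0,0,0],[0,0,0,0,0,0]]'
python3 - <<'E'
from h import *
look(RED)
E
```

```text
clock: 30.0
tcp_pos: [0.5824, 0.1036, 0.0123]
eef_rot: [0.278, -0.211, 0.935, 0.065]
force: [-0.2, -0.6, 0.2]
grip_width: 0.152
finger_force: 25.0
tip est [0.49918139 0.0638901  0.01882704] px [323.3 133.6] force [0.4 0.4 0.1] rpy [-154.7   33.2  179.7] q [ 0.71  0.78 -1.01  2.27  2.07  0.42  0.08]
nose [ 300  109   48   83 2255] [322.9 148.3]
{'red': (array([ 324.,  130., 1230.]), array([0.4991, 0.064 , 0.016 ])), 'yellow': (array([248.,  10., 864.]), array([0.4702, 0.0225, 0.016 ]))}
scene px [264.83747692 228.20357184] mark [264.57062968 229.5723969 ]
S [260 216  11  17  87] [265.7 224.7]
```

```bash
python3 -m crank '[[0,0,0,0,0,0],[0,0,0,0,0,0],[0,0,0,0,0,0],[0,0,0,0,0,0],[0.018,0,0.028,0,0,0],[0.018,0,0.028,0,0,0],[0.009,0,0.014,0,0,0],[0,0,0,0,0,0],[0,0,0,0,0,0],[0,0,0,0,0,0]]'
python3 - <<'E'
from h import *
p,R,s=now();print(p+R.apply(TIP),s["force"],s["moment"])
E
```

```text
clock: 31.35
tcp_pos: [0.5826, 0.1037, 0.0099]
eef_rot: [0.279, -0.211, 0.935, 0.065]
force: [0.7, -0.1, 2.4]
grip_width: 0.151
finger_force: 25.0
[0.4993692  0.06399299 0.01647799] [ 0.65149633 -0.12708621  2.40721323] [-0.03395976  0.21524054 -0.01492494]
```

Run:
```python
from h import *
p,R,s=now();d=R.inv().apply([.463-.4993,.0200-.0640,0])/.03;print(d/5,d/6, R.inv().apply([0,0,.001])/.03)
```

```text
[ 0.28791477 -0.16068062 -0.18946047] [ 0.23992897 -0.13390052 -0.15788372] [-0.0182739   0.00012681 -0.02787758]
```

```bash
python3 -m crank '[[0,0,0,0,0,0],[-0.15,0,-0.22,0,0,0],[-0.15,0,-0.22,0,0,0],[0.29,-0.16,-0.19,0,0,0],[0.29,-0.16,-0.19,0,0,0],[0.29,-0.16,-0.19,0,0,0],[0.29,-0.16,-0.19,0,0,0],[0.28,-0.16,-0.19,0,0,0],[0.07,0,0.11,0,0,0],[0,0,0,0,0,0]]'
python3 - <<'E'
from h import *
look(YEL)
E
```

```text
clock: 32.6
tcp_pos: [0.5464, 0.0599, 0.0216]
eef_rot: [0.278, -0.211, 0.935, 0.065]
force: [0.5, -0.3, -0.8]
grip_width: 0.145
finger_force: 25.0
tip est [0.46327827 0.02045949 0.02836406] px [323.8 134.2] force [-0.6 -0.2 -0.1] rpy [-154.7   33.2  179.7] q [ 0.86  0.73 -1.03  2.35  2.11  0.35  0.09]
nose [ 307  132   31   60 1203] [322. 168.]
nose [349 194  11  25 171] [354.8 206.8]
{'red': (array([367., 206., 678.]), array([0.4993, 0.0644, 0.016 ])), 'yellow': (array([ 322.,  118., 1194.]), array([0.4632, 0.0197, 0.016 ])), 'blue': (array([ 205.,  148., 1094.]), array([ 0.5002, -0.024 ,  0.016 ]))}
scene px [263.51039939 245.20367063] mark [264.19403595 250.12453839]
S [260 226  10  20  81] [264.3 235.5]
```

```bash
python3 -m crank '[[0.073,0,0.112,0,0,0],[0.073,0.02,0.112,0,0,0],[0,0,0,0,0,0],[0,0,0,0,0,0],[0.027,0,0.042,0,0,0],[0.027,0,0.042,0,0,0],[0.022,0,0.034,0,0,0],[0,0,0,0,0,0],[0,0,0,0,0,0],[0,0,0,0,0,0]]'
python3 - <<'E'
from h import *
p,R,s=now();print(p+R.apply(TIP),s["force"],s["moment"])
E
```

```text
clock: 33.95
tcp_pos: [0.5463, 0.0604, 0.0099]
eef_rot: [0.279, -0.211, 0.935, 0.065]
force: [0.1, 0.7, 3.2]
grip_width: 0.15
finger_force: 25.0
[0.46313677 0.02073907 0.01640586] [0.09943136 0.67388335 3.22512905] [-0.05432943  0.09525585 -0.02034933]
```

Run:
```python
from h import *
p,R,s=now();plan([(p,R,1),(p+[0,0,.056],R,2),(tcp_for([.4995,-.024,.066],-60,35),ori(-60,35),17)])
```

```text
max 0.84 end [ 0.54561229 -0.10396305  0.0623996 ] n 20 q [ 0.86  0.78 -1.03  2.35  2.15  0.39  0.08] t 33.95
[[0,0,0,0,0,0],[-0.51,0,-0.78,0,0,0],[-0.51,0.01,-0.78,0,0,0],[0.12,-0.29,-0.07,0.57,-0.02,0.83],[0.1,-0.3,-0.06,0.56,-0.02,0.83],[0.07,-0.31,-0.04,0.57,-0.02,0.83],[0.06,-0.32,-0.03,0.56,-0.01,0.84],[0.03,-0.32,-0.01,0.57,-0.02,0.83],[0,-0.32,0.01,0.57,-0.02,0.83],[-0.01,-0.32,0.02,0.56,-0.02,0.83]]
[[-0.04,-0.32,0.03,0.57,-0.02,0.83],[-0.07,-0.31,0.06,0.56,-0.02,0.83],[-0.08,-0.31,0.06,0.57,-0.01,0.83],[-0.11,-0.29,0.08,0.56,-0.02,0.84],[-0.12,-0.28,0.1,0.57,-0.02,0.83],[-0.15,-0.27,0.11,0.57,-0.02,0.83],[-0.17,-0.24,0.12,0.56,-0.02,0.83],[-0.18,-0.23,0.14,0.57,-0.02,0.83],[-0.2,-0.21,0.15,0.56,-0.02,0.83],[-0.21,-0.19,0.15,0.57,-0.01,0.83]]
```

```bash
python3 -m crank '[[0,0,0,0,0,0],[-0.51,0,-0.78,0,0,0],[-0.51,0.01,-0.78,0,0,0],[0.12,-0.29,-0.07,0.57,-0.02,0.83],[0.1,-0.3,-0.06,0.56,-0.02,0.83],[0.07,-0.31,-0.04,0.57,-0.02,0.83],[0.06,-0.32,-0.03,0.56,-0.01,0.84],[0.03,-0.32,-0.01,0.57,-0.02,0.83],[0,-0.32,0.01,0.57,-0.02,0.83],[-0.01,-0.32,0.02,0.56,-0.02,0.83]]'
python3 - <<'E'
from h import *
p,R,s=now();print(p+R.apply(TIP),R.as_euler('ZYX',degrees=True))
plan([(tcp_for([.4995,-.024,.066],-60,35),ori(-60,35),10)])
E
```

```text
clock: 35.2
tcp_pos: [0.5449, -0.0077, 0.0634]
eef_rot: [0.29, 0.082, 0.953, -0.027]
force: [-0.2, -0.7, -0.9]
grip_width: 0.15
finger_force: 25.0
[0.45405246 0.00820812 0.0690025 ] [ 170.24797115   33.81419819 -179.74426707]
max 0.83 end [ 0.54571307 -0.10397083  0.06246046] n 10 q [ 0.79  0.61 -1.13  2.38  1.86  0.72 -0.38] t 35.2
[[-0.05,-0.32,0.04,0.56,-0.02,0.83],[-0.06,-0.31,0.05,0.57,-0.02,0.83],[-0.09,-0.3,0.06,0.56,-0.02,0.83],[-0.11,-0.29,0.09,0.56,-0.02,0.83],[-0.13,-0.27,0.09,0.56,-0.02,0.83],[-0.16,-0.26,0.11,0.57,-0.02,0.82],[-0.16,-0.25,0.12,0.56,-0.02,0.83],[-0.19,-0.22,0.14,0.56,-0.02,0.83],[-0.2,-0.21,0.14,0.57,-0.02,0.83],[-0.22,-0.18,0.15,0.56,-0.02,0.83]]
```

```bash
python3 -m crank '[[-0.05,-0.32,0.04,0.56,-0.02,0.83],[-0.06,-0.31,0.05,0.57,-0.02,0.83],[-0.09,-0.3,0.06,0.56,-0.02,0.83],[-0.11,-0.29,0.09,0.56,-0.02,0.83],[-0.13,-0.27,0.09,0.56,-0.02,0.83],[-0.16,-0.26,0.11,0.57,-0.02,0.82],[-0.16,-0.25,0.12,0.56,-0.02,0.83],[-0.19,-0.22,0.14,0.56,-0.02,0.83],[-0.2,-0.21,0.14,0.57,-0.02,0.83],[-0.22,-0.18,0.15,0.56,-0.02,0.83]]'
python3 - <<'E'
from h import *
look(BLU)
p,R,s=now()
for n,o in(("farFinger",[.01,.025,-.04]),("farFinger2",[-.01,.025,-.04]),("other",[-.01,-.025,-.04]),("body",[.037,.095,-.128]),("body",[.037,-.095,-.128]),("bodyb",[-.037,-.095,-.128])): print(n,p+R.apply(o))
plan([(tcp_for([.4998,-.024,.0245],-60,36),ori(-60,36),8)])
E
```

```text
clock: 36.45
tcp_pos: [0.5461, -0.1038, 0.0625]
eef_rot: [0.26, 0.477, 0.826, -0.15]
force: [0.0, 0.0, -0.9]
grip_width: 0.153
finger_force: 25.0
tip est [ 0.50138575 -0.02426028  0.06642054] px [322.1 137.1] force [2.1 0.2 0.1] rpy [119.8  35.  179.9] q [ 0.56  0.7  -1.    2.16  1.46  1.17 -0.85]
nose [ 308  133   29   60 1050] [322.  169.2]
{'red': (array([ 204.,  294., 2367.]), array([ 0.5055, -0.2591,  0.016 ])), 'blue': (array([ 320.,   79., 1020.]), array([ 0.5   , -0.0234,  0.016 ]))}
scene px [293.26850513 232.82192227] mark [293.38207404 252.85857063]
S [293 228   9   5  26] [297.7 230.7]
farFinger [ 0.55318891 -0.0642025   0.0896891 ]
farFinger2 [ 0.56139696 -0.07838276  0.10115855]
other [ 0.51813867 -0.10345702  0.10111555]
body [0.57730826 0.03367482 0.14635732]
body [ 0.41292676 -0.06160736  0.14619392]
bodyb [ 0.44329655 -0.11407432  0.18863086]
max 0.14 end [ 0.54600042 -0.10395223  0.02224762] n 8 q [ 0.56  0.7  -1.    2.16  1.46  1.17 -0.84] t 36.55
[[0.1,-0.01,0.14,0,-0.03,0],[0.09,0,0.13,0,-0.02,0],[0.1,-0.01,0.14,0.01,-0.03,0],[0.1,0,0.14,0,-0.02,0.01],[0.1,-0.01,0.13,0,-0.03,0],[0.1,0,0.14,0,-0.02,0],[0.1,-0.01,0.13,0.01,-0.03,0],[0.1,0,0.14,0,-0.02,0]]
```

```bash
python3 -m crank '[[0.1,-0.01,0.14,0,0,0],[0.1,0,0.14,0,0,0],[0.1,-0.01,0.14,0,0,0],[0.1,0,0.14,0,0,0],[0.1,-0.01,0.14,0,0,0],[0.1,0,0.14,0,0,0],[0.1,-0.01,0.14,0,0,0],[0.1,0,0.14,0,0,0],[0,0,0,0,0,0],[0,0,0,0,0,0]]'
python3 - <<'E'
from h import *
look(BLU)
p,R,s=now();print(R.inv().apply([0,0,-.001])/.03)
E
```

```text
clock: 37.8
tcp_pos: [0.5458, -0.1037, 0.0219]
eef_rot: [0.261, 0.476, 0.827, -0.15]
force: [0.3, -0.1, -1.2]
grip_width: 0.148
finger_force: 25.0
tip est [ 0.49940696 -0.02381891  0.02561127] px [319.7 134.7] force [-0.5 -0.4 -0.5] rpy [120.1  35.  179.9] q [ 0.51  0.78 -0.94  2.17  1.55  1.17 -0.93]
nose [ 308  133   28   60 1110] [322.1 168.2]
{'red': (array([317., 142.,   1.]), array([ 0.5033, -0.0331,  0.016 ])), 'yellow': (array([293.,   0.,  11.]), array([0.4687, 0.0113, 0.016 ])), 'blue': (array([ 322.,  122., 1153.]), array([ 0.5   , -0.0233,  0.016 ]))}
scene px [293.59115992 248.89233418] mark [293.38207404 252.85857063]
S [293 244   9   5  29] [297.5 246.5]
[ 1.91357098e-02 -4.22914929e-05  2.72934778e-02]
```

```bash
python3 -m crank '[[0.057,0,0.082,0,0,0],[0.057,0,0.082,0,0,0],[0,0,0,0,0,0],[0,0,0,0,0,0],[0.023,0,0.033,0,0,0],[0.023,0,0.033,0,0,0],[0.019,0,0.027,0,0,0],[0,0,0,0,0,0],[0,0,0,0,0,0],[0,0,0,0,0,0]]'
python3 - <<'E'
from h import *
p,R,s=now();print(p+R.apply(TIP),s["force"],s["moment"])
E
```

```text
clock: 39.15
tcp_pos: [0.546, -0.1039, 0.0127]
eef_rot: [0.261, 0.476, 0.826, -0.15]
force: [0.5, -1.4, 3.0]
grip_width: 0.15
finger_force: 25.0
[ 0.49960507 -0.02411106  0.01633032] [ 0.49563586 -1.36140475  2.97317723] [ 0.10998681 -0.00978645 -0.04858511]
```

Run:
```python
from h import *
p,R,s=now();plan([(p,R,1),(p+[0,0,.116],R,4),([.6551,.0951,.125],ori(2.2),15)])
```

```text
max 0.81 end [0.65516824 0.09505342 0.12495148] n 20 q [ 0.5   0.8  -0.93  2.17  1.57  1.17 -0.95] t 39.15
[[0,0,0,0,0,0],[-0.56,0,-0.79,0,0,0],[-0.55,0,-0.79,0,0,0],[-0.56,0,-0.79,0,0,0],[-0.55,0.01,-0.79,0,0,0],[0.22,0.43,-0.14,-0.25,0.42,-0.8],[0.19,0.45,-0.13,-0.25,0.42,-0.8],[0.17,0.46,-0.11,-0.26,0.42,-0.8],[0.13,0.48,-0.09,-0.25,0.42,-0.8],[0.11,0.49,-0.08,-0.25,0.42,-0.8]]
[[0.07,0.49,-0.06,-0.25,0.43,-0.8],[0.04,0.5,-0.05,-0.25,0.42,-0.8],[0.01,0.5,-0.04,-0.26,0.42,-0.8],[-0.03,0.51,-0.03,-0.25,0.42,-0.8],[-0.06,0.5,-0.02,-0.25,0.42,-0.8],[-0.09,0.49,-0.01,-0.25,0.42,-0.8],[-0.13,0.49,0,-0.25,0.42,-0.8],[-0.16,0.48,0,-0.25,0.42,-0.81],[-0.2,0.46,0,-0.26,0.42,-0.8],[-0.23,0.45,0.01,-0.25,0.42,-0.8]]
```

```bash
python3 -m crank '[[0,0,0,0,0,0],[-0.56,0,-0.79,0,0,0],[-0.55,0,-0.79,0,0,0],[-0.56,0,-0.79,0,0,0],[-0.55,0.01,-0.79,0,0,0],[0.22,0.43,-0.14,-0.25,0.42,-0.8],[0.19,0.45,-0.13,-0.25,0.42,-0.8],[0.17,0.46,-0.11,-0.26,0.42,-0.8],[0.13,0.48,-0.09,-0.25,0.42,-0.8],[0.11,0.49,-0.08,-0.25,0.42,-0.8]]'
python3 -m crank '[[0.07,0.49,-0.06,-0.25,0.43,-0.8],[0.04,0.5,-0.05,-0.25,0.42,-0.8],[0.01,0.5,-0.04,-0.26,0.42,-0.8],[-0.03,0.51,-0.03,-0.25,0.42,-0.8],[-0.06,0.5,-0.02,-0.25,0.42,-0.8],[-0.09,0.49,-0.01,-0.25,0.42,-0.8],[-0.13,0.49,0,-0.25,0.42,-0.8],[-0.16,0.48,0,-0.25,0.42,-0.81],[-0.2,0.46,0,-0.26,0.42,-0.8],[-0.23,0.45,0.01,-0.25,0.42,-0.8]]'
python3 - <<'E'
from h import *
look(BLU)
T=bot.camera("top");m=marks(T,(222,250,345,298));X=[plane(T,m[k][:2],.016).round(4) for k in m]
print(fit2([np.array(MK[k])/1000 for k in m],X))
plan([([.6551,.0951,.03],ori(2.2),5)])
E
```

```text
clock: 40.4
tcp_pos: [0.5818, -0.0365, 0.1264]
eef_rot: [0.179, 0.321, 0.924, -0.103]
force: [-0.3, 0.3, -0.9]
grip_width: 0.149
finger_force: 25.0
clock: 41.65
tcp_pos: [0.6547, 0.0957, 0.1237]
eef_rot: [-0.001, -0.021, 1.0, 0.001]
force: [0.1, 0.5, -0.5]
grip_width: 0.148
finger_force: 25.0
tip est [0.58274388 0.09346897 0.17957064] px [324.2 136.6] force [ 1.5 -0.6 -0.3] rpy [-177.5   -0.2  179.7] q [ 0.56  1.   -1.33  1.56  0.98  1.38  0.74]
nose [ 307  132   31   61 1130] [322.  169.2]
{'red': (array([291.,  37., 440.]), array([0.4991, 0.0641, 0.016 ])), 'blue': (array([184.,  33., 444.]), array([ 0.4999, -0.0236,  0.016 ]))}
scene px [281.79458068 135.65995458] mark [293.38207404 252.85857063]
S [282 128  11   8  52] [287.6 131.8]
(np.float64(-0.04400244558576991), array([0.47797247, 0.02166393]), array([0.00123147, 0.00400783, 0.00457708]))
max 0.63 end [0.65516306 0.09511436 0.02991449] n 5 q [ 0.56  1.   -1.33  1.56  0.98  1.37  0.74] t 41.8
[[0,-0.01,0.62,0,0,0],[-0.01,0,0.63,0.01,-0.01,0],[0,-0.01,0.62,0,0,0],[0,0,0.62,0.01,0,0],[-0.01,-0.01,0.63,0,-0.01,0]]
```

```bash
python3 -m crank '[[0,-0.01,0.62,0,0,0],[-0.01,0,0.63,0,0,0],[0,-0.01,0.62,0,0,0],[0,0,0.62,0,0,0],[-0.01,-0.01,0.6,0,0,0],[0,0,0.3,0,0,0],[0,0,0.3,0,0,0],[0,0,0,0,0,0],[0,0,0,0,0,0],[0,0,0,0,0,0]]'
python3 - <<'E'
from h import *
W=bot.camera("wrist");p,R,s=now();print(p,R.as_euler('ZYX',degrees=True),s["force"]);plan([([.6551,.0951,-.019],ori(2.2),7)])
E
```

```text
clock: 43.05
tcp_pos: [0.6559, 0.0945, 0.0146]
eef_rot: [0.0, -0.019, 1.0, 0.0]
force: [-0.2, 0.4, -0.6]
grip_width: 0.15
finger_force: 25.0
[0.65580605 0.0944924  0.01449983] [-1.77766739e+02  3.31949499e-02  1.79966026e+02] [-0.22575476 -0.73310195 -0.76156079]
max 0.16 end [ 0.65519777  0.09508488 -0.01910015] n 7 q [ 0.53  1.11 -1.23  1.62  1.1   1.24  0.68] t 43.1
[[0,0,0.16,0,0,0],[0.01,0.01,0.16,0,0,0],[0,0,0.16,0,0,0],[0,0,0.16,0,0,0],[0.01,0,0.16,0,0,0],[0,0.01,0.16,0.01,0.01,0.01],[0,0,0.16,0,0,0]]
```

```bash
python3 -m crank '[[0,0,0.16,0,0,0],[0.01,0.01,0.16,0,0,0],[0,0,0.16,0,0,0],[0,0,0.16,0,0,0],[0.01,0,0.16,0,0,0],[0,0.01,0.16,0,0,0],[0,0,0.16,0,0,0],[0,0,0,0,0,0],[0,0,0,0,0,0],[0,0,0,0,0,0]]'
```

```text
clock: 44.35
tcp_pos: [0.6549, 0.095, -0.0196]
eef_rot: [-0.0, -0.019, 1.0, 0.0]
force: [-0.0, 0.9, -2.0]
grip_width: 0.147
finger_force: 25.0
```

```bash
python3 -m crank '[[0,0,0.02,0,0,0],[0,0,0,0,0,0],[0,0,0,0,0,0],[0,0,0,0,0,0],[0,0,0,0,0,0],[0,0,0,0,0,0],[0,0,0,0,0,0],[0,0,0,0,0,0],[0,0,0,0,0,0],[0,0,0,0,0,0]]' 0.5
python3 -m crank '[[0,0,-0.1,0,0,0],[0,0,-0.3,0,0,0],[0,0,-0.5,0,0,0],[0,0,-0.8,0,0,0],[0,0,-0.8,0,0,0],[0,0,-0.8,0,0,0],[0,0,-0.8,0,0,0],[0,0,-0.8,0,0,0],[0,0,0,0,0,0],[0,0,0,0,0,0]]'
python3 - <<'E'
from h import *
W=bot.camera("wrist");p,R,s=now();print(p)
e=bot.silhouettes("stylus",W)[0]
v,u=np.nonzero(e["mask"]);c=np.array([u.mean(),v.mean()]);q=np.c_[u,v]-c;w=np.linalg.svd(q,full_matrices=False)[2][0];t=q@w
a,b=[plane(W,c+w*k,.036) for k in(t.min(),t.max())];print(e["score"],a,b,(a+b)/2)
S=bot.camera("scene")
A=cv2.imread("pics/scene0.png");d=cv2.absdiff(A,S["image"]).max(2)
for nm in("stylus","pen_rest"): print(nm,[(x["extent"],round(x["score"],2)) for x in bot.spot_in(nm,S)[:2]])
E
```

```text
clock: 45.6
tcp_pos: [0.6549, 0.095, -0.0203]
eef_rot: [-0.0, -0.019, 1.0, 0.0]
force: [0.3, 1.4, -0.5]
grip_width: 0.498
finger_force: 0.0
clock: 46.85
tcp_pos: [0.6546, 0.0945, 0.126]
eef_rot: [-0.001, -0.019, 1.0, -0.0]
force: [-1.2, 0.6, -0.2]
grip_width: 0.501
finger_force: 0.0
[0.65444107 0.09449068 0.12565073]
0.72 [0.58148363 0.09147997 0.036     ] [0.73244819 0.09777169 0.036     ] [0.65696591 0.09462583 0.036     ]
stylus [([287.5, 160.6, 48.2, 33.1], 0.75)]
pen_rest [([290.0, 164.5, 44.5, 41.7], 0.58)]
```

```bash
python3 -m crank '[[0,-0.8,-0.3,0,0,0],[0,-0.9,-0.3,0,0,0],[0,-0.9,-0.3,0,0,0],[0.3,-0.9,0,0,0,0],[0.3,-0.9,0,0,0,0],[0.3,-0.9,0,0,0,0],[0.3,-0.9,0,0,0,0],[0.3,-0.9,0,0,0,0],[0.3,-0.9,0,0,0,0],[0.3,-0.9,0,0,0,0]]'
python3 - <<'E'
from h import *
T=bot.camera("top");m=marks(T,(222,250,345,298));X=[plane(T,m[k][:2],.016).round(4) for k in m]
print(X,fit2([np.array(MK[k])/1000 for k in m],X))
for n in("thread_cone","spool_navy","button_tin","stylus","dock"): print(n,[x["extent"] for x in bot.spot_in(n,T)[:1]])
d=cv2.absdiff(cv2.imread("pics/top0.png"),T["image"]).max(2)[140:245,200:250];print("rest diff",(d>60).sum())
E
```

```text
clock: 48.35
tcp_pos: [0.6019, -0.1752, 0.1532]
eef_rot: [-0.0, -0.019, 1.0, 0.0]
force: [0.7, -0.4, 0.2]
grip_width: 0.5
finger_force: 0.0
[array([0.4974, 0.0637, 0.016 ]), array([0.4629, 0.0197, 0.016 ]), array([ 0.4979, -0.0238,  0.016 ])] (np.float64(0.005977725552799495), array([0.48006677, 0.0198308 ]), array([0.00046821, 0.00083323, 0.00050246]))
thread_cone [[300.7, 140.6, 30.3, 32.1]]
spool_navy [[273.3, 140.3, 21.2, 22.7]]
button_tin [[331.2, 136.2, 35.7, 43.0]]
stylus [[228.1, 146.5, 10.5, 82.8]]
dock [[222.7, 245.5, 30.1, 74.8]]
rest diff 0
```

The tablet has not moved since docking, the stylus is back exactly as it lay, and the back-row items are where they were. Handing in.

```bash
python3 -c "
from bench import bot
print(bot.finish_job())"
```

```text
the job is handed in; nothing more can be done
None
```

I handed the job in at about 48 s: the tablet is docked against the buffers, red, yellow and blue were each touched in order at about 2–3 N for roughly half a second, and the stylus is back in its rest as it lay.

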